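Temperature check of a covered topping pan with the infrared thermometer

TASK

Check the covered pan in the chilled topping rail: take its lid off by the handle and lay it, handle up, on the white cutting board, then pick the infrared thermometer out of its holder, carry it up and over the rail to the pan you opened, and hold it still there, pointing straight down, about 4 cm above the middle of the food. The thermometer must not touch the food, the pans or the rail, the things standing in front of the rail stay as they are, and you finish while still holding the thermometer over the food.

Things in the scene. Friction and masses are not known exactly. Their poses are not given: they have to be found in the camera images.
- rail: chilled topping rail, a steel counter-top well fixed to the counter; origin on the counter under the centre of its pan well. Its x axis points across the rail, away from the robot at yaw 0; its y axis along the row of pans. The well is 224 mm (x) by 376 mm (y), its top 150 mm above the counter; the cooling unit continues it from y = +188 to +299 mm and is 165 mm high. Three pans hang in the well side by side at y = -113, 0 and +113 mm, in any order.
- cheese_pan: steel topping pan, 176 mm (x) by 108 mm (y) over its flange, 100 mm deep, hung in the rail and fixed there; filled with white mozzarella balls. At the start it is the only pan with a lid on. Origin at the centre of its underside, 53 mm above the counter; its flange top is 100 mm above the origin.
- cheese_pan_top (a point): middle of the food surface in the cheese pan, 25 mm below the flange top, 128 mm above the counter; z up, x and y along the pan's length and width
- olive_pan: same pan, open, full of black olives; not to be touched; origin at the centre of its underside, 53 mm above the counter; food up to 75 mm above the origin
- sausage_pan: same pan, open, full of sausage slices; not to be touched; origin at the centre of its underside, 53 mm above the counter; food up to 75 mm above the origin
- lid: loose steel pan lid, about 0.18 kg, lying on the cheese pan: a plate 176 mm (x) by 108 mm (y) by 3 mm with a step 148 by 80 by 6 mm below it that drops into the pan's mouth (lift it straight up), and a strap handle on top. Origin at the centre of the step's underside; the plate's top is 9 mm and the handle's top 39 mm above the origin. Laid flat it rests on the step. z up out of the plate.
- lid_grip (a point): centre of the lid handle's bar, 34 mm above the lid's origin and 25 mm above the plate: the bar is 80 mm long along x, 12 mm wide along y, 10 mm thick, its underside 20 mm above the plate, carried on a post 8 mm thick at each end; pinch it across y from above
- board: white plastic cutting board on the counter, 300 mm (x) by 220 mm (y) by 15 mm thick, fixed; origin at the centre of its underside, on the counter
- holder: grey bench holder of the thermometer, fixed: foot 90 by 80 by 6 mm, with an upright sleeve 46 mm (x) by 38 mm (y) outside, 4 mm walls, open at the top 56 mm above the counter, its inner floor 8 mm above the counter; origin on the counter under the sleeve's centre
- thermometer_center (a point): centre of the white infrared stick thermometer, about 0.13 kg, 150 mm long, which stands loose and lens down in the holder: 75 mm from either end. Its z axis points from the lens along the body to the top end. The body is 32 mm (x) by 24 mm (y) in section; the lowest 16 mm is a round black nozzle 22 mm across. The top 100 mm stands out of the sleeve; pinch it there across y (24 mm), about 35 mm above the centre, from above and draw it straight up
- thermometer: the same thermometer; origin at the centre of the lens face, its lower end
- lens (a point): centre of the thermometer's lens face, the lower end of the nozzle; z points up the body, the thermometer looks along -z
- squeeze_bottle: red squeeze bottle, 56 mm across, 190 mm tall with its nozzle, standing in front of the rail; leave it; origin at the centre of its underside
- shaker: glass chilli shaker with a steel top, 68 mm across, 128 mm tall, standing in front of the rail; leave it; origin at the centre of its underside
- tin: small tin, 54 mm across, 88 mm tall, standing in front of the rail; leave it; origin at the centre of its underside
There are look-alikes about, which are no part of the job. Of the things shaped like the lid, the steel one is meant.

How it is judged (in metres and radians):
On the way, in this order (a step that is already met when the one before it is completed fails the run):
1. the lid lies flat on the cutting board, handle up, let go (contact force between lid and board above 0.5 N and angle between lid's own z axis and vertical below 0.1 rad and contact force between the fingers and lid below 0.1 N), for 0.2 s.
2. the thermometer is out of its holder, carried by the gripper (height (world z) of lens above 0.06 m and contact force between the fingers and thermometer above 1 N), for 0.1 s.
At the end, for the whole second after the job is handed in: The lid lies flat (within 0.1 rad) on the cutting board, handle up and let go; the thermometer is held still in the fingers, upright within 0.14 rad, its lens 20 to 60 mm above the food of the cheese pan and within 18 mm sideways of its middle, touching neither pan nor lid (all of step 1 and horizontal distance between lens and cheese_pan_top below 0.018 m and z of lens in the frame of cheese_pan_top between 0.02 and 0.06 m and angle between thermometer's own z axis and vertical below 0.14 rad and linear speed of thermometer below 0.03 m/s and contact force between the fingers and thermometer above 1 N and contact force between thermometer and cheese_pan below 0.1 N and contact force between thermometer and lid below 0.1 N); the arm keeps its last pose, push and grip.
It fails at once if the thermometer touches the food, a pan or the rail (contact force between thermometer and cheese_pan above 0.3 N or contact force between thermometer and olive_pan above 0.3 N or contact force between thermometer and sausage_pan above 0.3 N or contact force between thermometer and rail above 0.3 N).
It fails at once if a thing standing in front of the rail is shoved or knocked over (distance of any of squeeze_bottle, shaker, tin from where it was at the start of the episode above 0.03 m or angle between any of squeeze_bottle, shaker, tin's own z axis and vertical above 0.4 rad).
It also fails if it takes over 64 s, if anything falls off the work surface, if the arm or the gripper's body presses on something with over 40 N, if the wrist force passes 120 N, or if a joint passes its speed limit or range.

ROBOT

A 6-joint arm with a two-finger parallel gripper is mounted at the origin on the work surface. World frame = base frame: x ahead of the robot, y to its left, z up, the work surface at z = 0. Lengths are in mm, angles in rad, forces in N, time in s.
With the tool pointing down it reaches from about 300 to 1000 mm from the base axis. Payload 5.1 kg.
Tool frame: the origin (TCP) lies midway between the tips of the shut fingers; the grasp point (between the pads) lies behind it (bot.pinch_z is the z of the grasp point in the tool frame, in mm); z points along the fingers, y is the direction in which the jaws open and shut (so a half turn about z gives the same grasp; the last joint's range is limited). The gripper opens to 95 mm and grips with 3 to 60 N. Pads are 20 mm wide; open, the fingers measure 119 mm over their backs; the gripper's body (75 mm by 180 mm) begins 59 mm behind the grasp point.
Start: joints at [1.172, 0.124, 1.65, -0, 1.367, -0.083], TCP at [201.896, 617.837, 214.656] pointing down, gripper open.
Joint ranges: [-2.61, 2.61], [-1.02, 2.33], [0.03, 2.71], [-1.35, 4.49], [0.32, 2.68], [-2.91, 2.91]. Speed limits (rad/s): [2.57, 2.57, 3.14, 3.14, 3.14, 3.14].

INTERFACE

Orientations are given as [roll, pitch, yaw] about the fixed x, y, z axes, in that order (R = Rz(yaw) Ry(pitch) Rx(roll)).
In Python, from station import bot, cams, close_job gives the robot as it stands.
- The arm moves only by the tool play_rows, never from a script. Its argument "steps" is a list of rows, each a list of 3 entries, a list of its own where there are three numbers: the shift along the world's x, y, z in m, then the turn, a rotation vector about the world's x, y, z in degrees, then the closure, from -1 (fully open) to 1 (shut). A call has 1 to 20 rows; each row shifts and turns the commanded pose from where the row before left it; what a row does not reach is not made up. A row lasts 1/8 s, in which the tool goes at most 62.5 mm and 10.7 degrees, less where a joint would pass 70% of its speed; a pose out of reach is approached as far as the arm can. A call with a gripper value outside its range is refused whole. The fingers move at their own pace and stop on an object; "squeeze" is the grip in N (left out, the last holds). Time passes only in rows, so rows that do not move let the fingers close. It gives the time, the measured TCP pose, the force and the opening at its end, in the units of the state.
- bot.read_state(): the state, without advancing time (a new reading comes with each control period).
- cams.grab_frame(name): name is "scene" or "side" or "wrist"; returns a dict with "frame" (480x640x3 uint8, blue, green, red), "K" (3x3 intrinsics, pixels), "position" and "orientation" of the camera in the world; the wrist camera has in their place "T_tool_cam" (4x4, takes a point from camera to tool coordinates, whose origin is the TCP and whose axes are the flange's). Camera axes: x right, y down, z forward; pixel columns grow to the right and rows downward; lengths in mm; the calibration is good to about 2 mm. A picture is of the moment at which its call begins: read the wrist's pose just before it. There is no depth.
- close_job(): hands the job in, once; it reports no verdict.
The state is a dict: "clock": time; "joints": joint angles; "joint_velocities": joint speeds; "tau": joint torques, N m; "eef_pos": TCP position; "ee_rot": TCP orientation; "ft_force": force on the tool from outside, world axes, zero at the start; "wrist_torque": the same for the moment, N m; "width": finger opening in mm.
Only numpy, scipy, OpenCV 4.12 (cv2) and the standard library are available. Lean on these libraries where they do the work, as an engineer would, in place of code of your own. Each camera call takes 0.05 s, during which the arm holds its last target.

## Working session

There is one attempt and no reset: what is moved stays moved. The work goes in short steps, Python scripts to look and compute and a tool call to move; the robot and the scene stay as the last step left them, time stands still between calls to the robot, and variables do not carry over. Pictures are saved under pics/ and viewed, and the job is handed in when it is done.

Besides the shell and the picture viewer there is one more tool, called after "Emit:" as name(argument=value, ...), one argument or row to a line, values as JSON. play_rows: Moves the arm, as the interface text tells. Its arguments: {"type":"object","properties":{"steps":{"type":"array"},"squeeze":{"type":"number"}},"required":["steps"]}

```bash
ls; mkdir -p pics; python3 - <<'E'
from station import bot,cams
import cv2
s=bot.read_state();print(s, bot.pinch_z)
for n in ["scene","side","wrist"]:
    d=cams.grab_frame(n);cv2.imwrite(f"pics/{n}0.png",d["frame"]);print(n,{k:v for k,v in d.items() if k!="frame"})
E
```

```text
pics
{'clock': 0.0, 'joints': array([ 1.17241317e+00,  1.24500288e-01,  1.65169451e+00, -1.54969845e-05,
        1.36749533e+00, -8.26006771e-02]), 'joint_velocities': array([ 0.0018115 , -0.00048664,  0.00055023,  0.0014837 , -0.00057665,
       -0.00023732]), 'tau': array([ 2.37947039e-03, -4.17590547e+01, -3.59939790e+01,  7.75748212e-02,
        4.89997328e-02, -1.79751032e-04]), 'eef_pos': array([201.64195942, 617.24453773, 213.37804775]), 'ee_rot': array([-3.13950108e+00, -1.57936439e-04,  2.82581315e+00]), 'ft_force': array([-0.59090108,  0.15572411, -0.19633334]), 'wrist_torque': array([-0.00290071,  0.03344707,  0.00423088]), 'width': 95.25195498866992} -18.8
scene {'K': array([[620.47641279,   0.        , 317.16376779],
       [  0.        , 620.47641279, 244.42463049],
       [  0.        ,   0.        ,   1.        ]]), 'position': array([1288.21640332, -425.9914931 , 1134.57986674]), 'orientation': array([-2.44256149e+00, -1.41454994e-03,  1.00976764e+00])}
side {'K': array([[566.48958863,   0.        , 321.35405849],
       [  0.        , 566.48958863, 237.31143656],
       [  0.        ,   0.        ,   1.        ]]), 'position': array([1225.38155249,  797.8372554 ,  789.18107884]), 'orientation': array([-2.15888795,  0.0110396 ,  2.43924187])}
wrist {'K': array([[427.46477552,   0.        , 323.25242357],
       [  0.        , 427.46477552, 238.16248087],
       [  0.        ,   0.        ,   1.        ]]), 'T_tool_cam': array([[-4.90216829e-04, -9.54868013e-01, -2.97030027e-01,
         8.51827679e+01],
       [ 9.99999618e-01, -2.53082085e-04, -8.36806491e-04,
         1.64338018e-01],
       [ 7.23866773e-04, -2.97030323e-01,  9.54867772e-01,
        -1.70504400e+02],
       [ 0.00000000e+00,  0.00000000e+00,  0.00000000e+00,
         1.00000000e+00]])}
```

View pics/scene0.png

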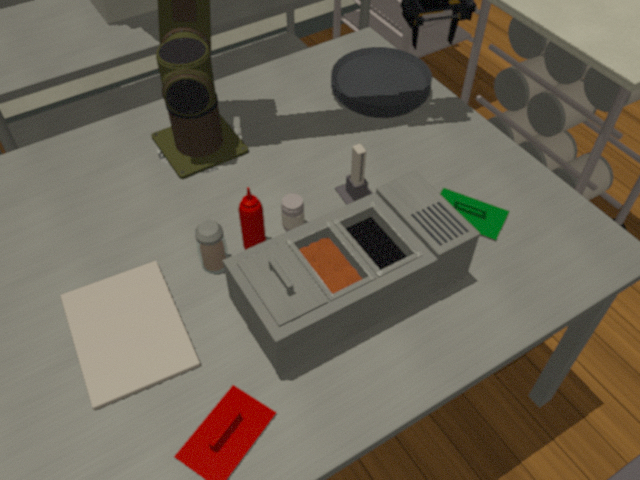

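View pics/side0.png

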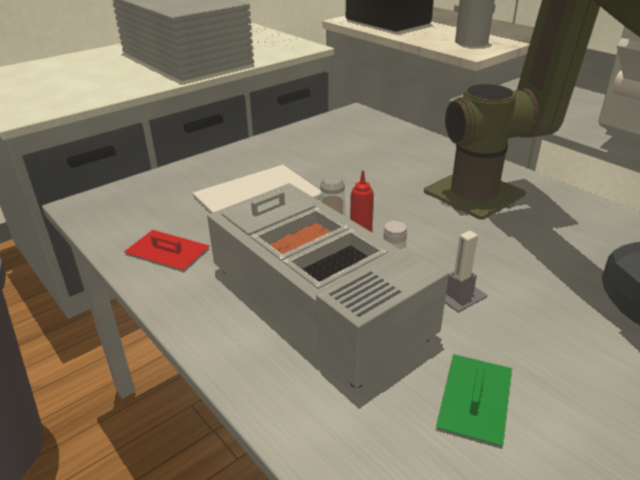

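View pics/wrist0.png

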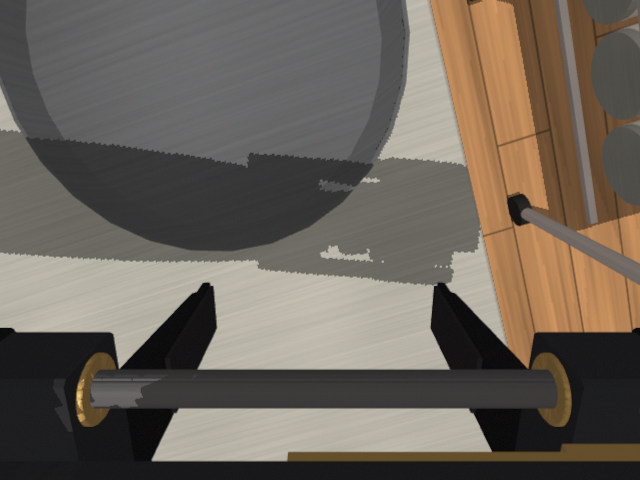

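The scene view has three lid-shaped things: steel on the rail (282,278), red on the counter (226,433) and green on the counter (470,212). The steel one on the only covered pan is the one meant. In the side view they are at (268,205), (166,245) and (477,390). The thermometer stands in its holder at scene (357,170), side (463,265). I'll confirm in crops.

```bash
python3 - <<'E'
import cv2,numpy as np
a=cv2.imread("pics/scene0.png");b=cv2.imread("pics/side0.png")
def c(im,x,y,w,h,f,n): cv2.imwrite(n,cv2.resize(im[y:y+h,x:x+w],None,fx=f,fy=f,interpolation=cv2.INTER_CUBIC))
t=[(a,220,225,120,100),(b,200,175,120,100),(a,320,135,120,100),(b,410,220,120,100)]
o=[]
for im,x,y,w,h in t:
    k=cv2.resize(im[y:y+h,x:x+w],(396,300),interpolation=cv2.INTER_CUBIC)
    k=cv2.convertScaleAbs(k,alpha=1.5)
    for i in range(0,w,20): cv2.putText(k,str(x+i),(int(i*3.3),8),0,.3,(0,255,255)); cv2.line(k,(int(i*3.3),0),(int(i*3.3),300),(0,255,255),1) if i%20==0 and 0 else None
    for i in range(0,h,20): cv2.putText(k,str(y+i),(0,int(i*3)+8),0,.3,(0,255,255))
    o.append(k)
cv2.imwrite("pics/crop1.png",np.vstack([np.hstack(o[:2]),np.hstack(o[2:])]))
E
```

```text
(no output)
```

View pics/crop1.png

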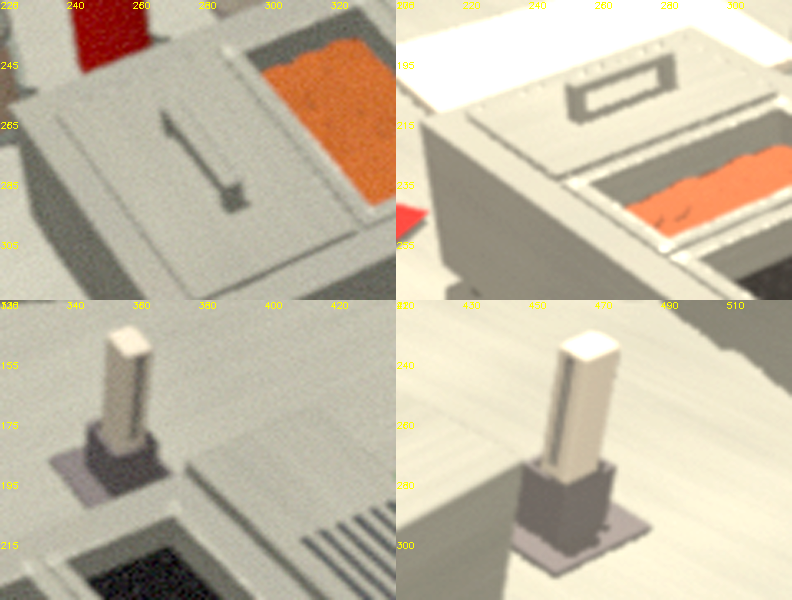

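The crop confirms it: a steel lid with a strap handle on the rail (scene bar from (270,262) to (291,290)), and the white stick in the grey sleeve (top at scene (358,148), side (468,235)). Now a rough localisation.

```bash
cat > h.py <<'E'
import numpy as np
from scipy.spatial.transform import Rotation as R
C={"scene":(np.array([[620.476,0,317.164],[0,620.476,244.425],[0,0,1]]),np.array([1288.216,-425.991,1134.58]),R.from_euler('xyz',[-2.44256149,-1.41454994e-03,1.00976764]).as_matrix()),
"side":(np.array([[566.4896,0,321.354],[0,566.4896,237.311],[0,0,1]]),np.array([1225.3816,797.837,789.181]),R.from_euler('xyz',[-2.15888795,0.0110396,2.43924187]).as_matrix())}
WK=np.array([[427.46477552,0,323.25242357],[0,427.46477552,238.16248087],[0,0,1]])
WT=np.array([[-4.90216829e-04,-9.54868013e-01,-2.97030027e-01,8.51827679e+01],[9.99999618e-01,-2.53082085e-04,-8.36806491e-04,1.64338018e-01],[7.23866773e-04,-2.97030323e-01,9.54867772e-01,-1.70504400e+02],[0,0,0,1]])
def wcam(pos,rot):
    T=np.eye(4);T[:3,:3]=R.from_euler('xyz',rot).as_matrix();T[:3,3]=pos
    M=T@WT;return (WK,M[:3,3],M[:3,:3])
def cam(c): return C[c] if isinstance(c,str) else c
def ray(c,p):
    K,o,M=cam(c);d=M@np.linalg.inv(K)@np.array([p[0],p[1],1.]);return o,d/np.linalg.norm(d)
def plane(c,p,z):
    o,d=ray(c,p);return o+d*(z-o[2])/d[2]
def tri(*cp):
    A=np.zeros((3,3));b=np.zeros(3);rs=[ray(c,p) for c,p in cp]
    for o,d in rs:
        P=np.eye(3)-np.outer(d,d);A+=P;b+=P@o
    x=np.linalg.solve(A,b);return x,[float(np.linalg.norm(np.cross(x-o,d)).round(1)) for o,d in rs]
def proj(c,X):
    K,o,M=cam(c);v=K@(M.T@(np.array(X,float)-o));return v[:2]/v[2]
E
python3 - <<'E'
from h import *
import cv2
np.set_printoptions(precision=1,suppress=True)
print("handle far end",tri(("scene",(270,262)),("side",(283,192.5))))
print("handle near end",tri(("scene",(291.5,287)),("side",(252.5,203))))
print("therm top",tri(("scene",(358.5,147.5)),("side",(468.5,235))))
a=cv2.imread("pics/scene0.png");b=cv2.imread("pics/side0.png")
hs=cv2.cvtColor(a,cv2.COLOR_BGR2HSV)
for n,im in(("scene",a),("side",b)):
    h=cv2.cvtColor(im,cv2.COLOR_BGR2HSV)
    for nm,lo,hi in(("sausage",(5,120,100),(18,255,255)),):
        m=cv2.inRange(h,lo,hi);k=cv2.connectedComponentsWithStats(m);i=1+k[2][1:,4].argmax();print(n,nm,k[2][i],k[3][i])
for n,p in(("c1",(158,263)),("c2",(199,361)),("c3",(95,409)),("c4",(61,295))): print("board",n,plane("scene",p,15))
for n,p in(("railfrontcorner -y",(225,262)),("rail back -y",(281,340)),("cool front",(406,171)),("cool back",(479,235))): print(n,plane("scene",p,150 if "rail" in n else 165))
for n,p in (("bottle",(253,246)),("shaker",(217,272)),("tin",(293,228))): print(n,plane("scene",p,0))
for n,p in (("bottle top",((248,190),(363,172))),("shaker top",((208,228),(332,182))),("tintop",((292,198),(396,225)))): print(n,tri(("scene",p[0]),("side",p[1])))
E
```

```text
handle far end (array([590.9, -97.7, 176.4]), [4.1, 4.1])
handle near end (array([671.9, -95.6, 182.9]), [2.6, 2.6])
therm top (array([388.3, 257. , 155. ]), [0.7, 0.7])
scene sausage [  499   280   141   200 11703] [599.5 403.5]
side sausage [    2   269   132   211 10816] [ 68.1 397.4]
board c1 [ 345.1 -263.5   15. ]
board c2 [ 626.9 -292.6   15. ]
board c3 [ 615.6 -506.9   15. ]
board c4 [ 315.6 -479.9   15. ]
railfrontcorner -y [ 528.4 -167.3  150. ]
rail back -y [ 746.9 -162.6  150. ]
cool front [521.6 295.3 165. ]
cool back [755.1 306.1 165. ]
bottle [404.5 -49.4   0. ]
shaker [ 429.3 -156.7    0. ]
tin [405.8  60.7   0. ]
bottle top (array([398.4, -43. , 183.3]), [2.9, 2.9])
shaker top (array([ 399.6, -147.8,  118.5]), [0.3, 0.3])
tintop (array([394.1,  67.8,  91.2]), [0.4, 0.4])
```

Steel lid handle around (631,-97,~181), thermometer top around (388,257,155), board centre around (476,-386) with yaw about -0.1. I'll move above the lid to look with the wrist camera.

Emit:
play_rows(
  steps=[
    [[0,0,0.04],[0,0,0],-1],
    [[0,0,0.05],[0,0,0],-1],
    [[0.025,-0.042,0.03],[0,0,2],-1],
    [[0.025,-0.042,0],[0,0,2],-1],
    [[0.025,-0.042,0],[0,0,2],-1],
    [[0.025,-0.042,0],[0,0,2],-1],
    [[0.025,-0.042,0],[0,0,2],-1],
    [[0.025,-0.042,0],[0,0,2],-1],
    [[0.025,-0.042,0],[0,0,2],-1],
    [[0.025,-0.042,0],[0,0,2],-1],
    [[0.025,-0.042,0],[0,0,2],-1],
    [[0.025,-0.042,0],[0,0,0],-1],
    [[0.025,-0.042,0],[0,0,0],-1],
    [[0.025,-0.042,0],[0,0,0],-1],
    [[0.025,-0.042,0],[0,0,0],-1],
    [[0.025,-0.042,0],[0,0,0],-1],
    [[0.025,-0.042,0],[0,0,0],-1],
    [[0.025,-0.042,0],[0,0,0],-1],
    [[0.025,-0.042,0],[0,0,0],-1],
    [[0,0,0],[0,0,0],-1],
  ],
)

```text
clock: 2.65
eef_pos: [627.4, -98.8, 332.9]
ee_rot: [3.141, -0.002, 3.136]
ft_force: [0.1, 0.6, -0.3]
width: 95.0
```

```bash
python3 - <<'E'
from station import bot,cams
import cv2
s=bot.read_state();print(s["clock"],s["eef_pos"],s["ee_rot"])
cv2.imwrite("pics/w1.png",cams.grab_frame("wrist")["frame"])
E
```

```text
2.65 [627.41352949 -98.7730221  332.94374409] [ 3.14131969e+00 -2.41128279e-03  3.13625044e+00]
```

View pics/w1.png

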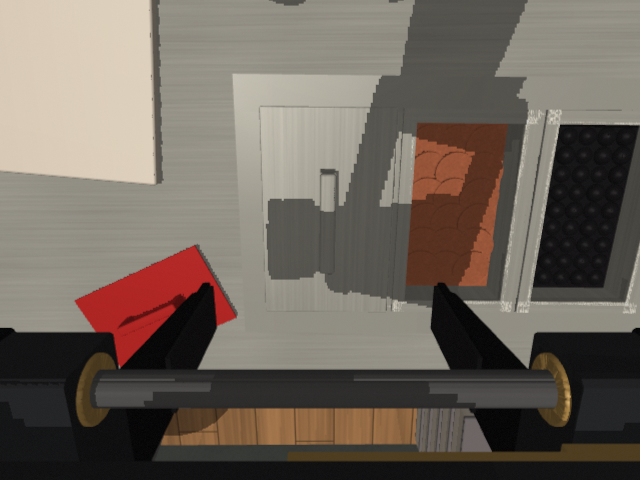

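Wrist view 1: the handle bar runs vertically from about (328,172) to (328,273), lid plate left edge x≈262, red lid lower left, board top left. I'll step sideways for a second view.

Emit:
play_rows(
  steps=[
    [[0,-0.05,0],[0,0,0],-1],
    [[0,-0.03,0],[0,0,0],-1],
    [[0,0,0],[0,0,0],-1],
    [[0,0,0],[0,0,0],-1],
  ],
)

```text
clock: 3.2
eef_pos: [626.7, -174.7, 334.8]
ee_rot: [3.141, 0.0, 3.141]
ft_force: [-0.1, 0.6, -0.6]
width: 94.8
```

```bash
python3 - <<'E'
from station import bot,cams
import cv2,numpy as np
s=bot.read_state();print(s["clock"],s["eef_pos"],s["ee_rot"])
f=cams.grab_frame("wrist")["frame"];cv2.imwrite("pics/w2.png",f)
a=cv2.imread("pics/w1.png")
o=[]
for im,x,y in((a,250,150),(f,360,150)):
    k=cv2.convertScaleAbs(cv2.resize(im[y:y+150,x:x+100],(400,600),interpolation=cv2.INTER_NEAREST),alpha=1.3)
    for i in range(0,100,20): cv2.putText(k,str(x+i),(i*4,8),0,.3,(0,0,255))
    for i in range(0,150,10): cv2.putText(k,str(y+i),(0,i*4+8),0,.3,(0,0,255))
    o.append(k)
cv2.imwrite("pics/crop2.png",np.hstack(o))
E
```

```text
3.2 [ 626.72464525 -174.68550407  334.82714622] [3.14095096e+00 1.63531688e-04 3.14110378e+00]
```

View pics/crop2.png

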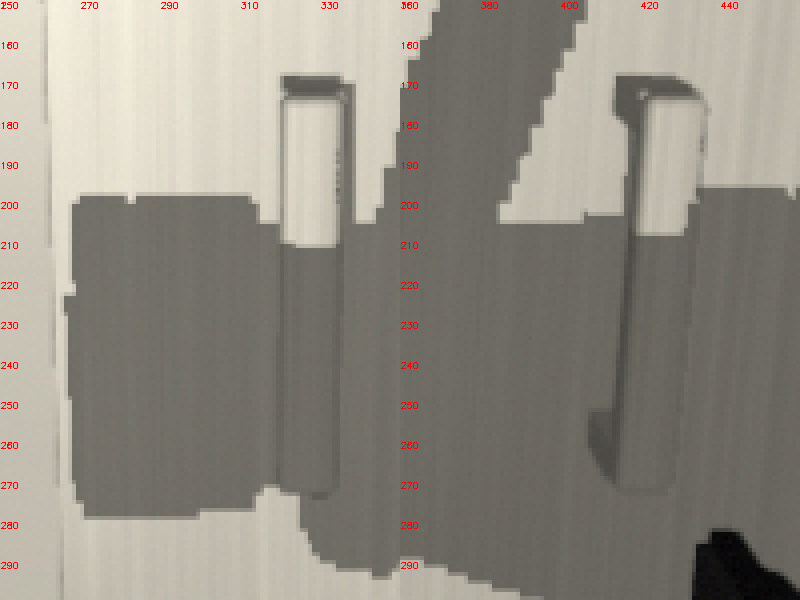

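View pics/w2.png

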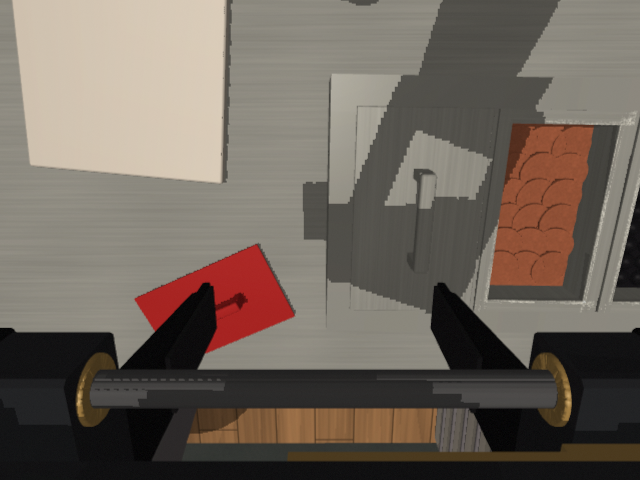

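```bash
python3 - <<'E'
from h import *
np.set_printoptions(precision=1,suppress=True)
c1=wcam([627.4,-98.8,332.9],[3.14132,-.00241,3.13625]);c2=wcam([626.7,-174.7,334.8],[3.14095,.00016,3.1411])
P=[]
for a,b in(((320.7,174.2),(420,174.5)),((335,174.2),(435.5,174.5)),((320,273),(414.2,272.5)),((334.3,273),(428,272.5))):
    x,e=tri((c1,a),(c2,b));P.append(x);print(x,e,plane(c1,a,186),plane(c2,b,186))
print(np.mean(P,0))
# board corner in both
for p,q in(((156,183),(221,183)),): print(tri((c1,p),(c2,q)),plane(c2,q,15))
print("board other",plane(c2,(31,164),15))
# lid plate corners w2 z156: left edge
for c,p in((c1,(260,107)),(c1,(266,311)),(c2,(357,106)),(c2,(350,309)),(c1,(235,75)),(c1,(247,333)),(c2,(331,75))): print(plane(c,p,156 if p[1]>80 else 150))
E
```

```text
[ 592.1 -100.6  178.3] [0.1, 0.1] [ 590.8 -100.6  186. ] [ 591.1 -102.3  186. ]
[591.5 -89.8 182.5] [0.1, 0.1] [590.9 -89.9 186. ] [591.1 -90.8 186. ]
[ 669.9 -101.7  185.7] [0.1, 0.1] [ 669.7 -101.7  186. ] [ 669.8 -101.8  186. ]
[670.5 -90.3 184.3] [0.0, 0.0] [669.7 -90.3 186. ] [669.8 -90.7 186. ]
[631.  -95.6 182.7]
(array([ 628. , -294.8,    6.5]), [0.7, 0.7]) [ 627.3 -292.8   15. ]
board other [ 605.2 -507.8   15. ]
[ 542.8 -147.6  156. ]
[ 718.  -150.8  156. ]
[ 542.2 -148.3  156. ]
[ 717.2 -150.7  156. ]
[ 519.  -166.6  150. ]
[ 740.1 -169.2  156. ]
[ 519.1 -168.6  150. ]
```

Lid handle centre is (630.5,-96), bar top z≈184 (text says 186), yaw ≈ -0.01. Line up, descend, and grip.

Emit:
play_rows(
  squeeze=30,
  steps=[
    [[0.004,0.04,0],[0,0,0],-1],
    [[0,0.04,0],[0,0,-0.5],-1],
    [[0,0,-0.04],[0,0,0],-1],
    [[0,0,-0.04],[0,0,0],-1],
    [[0,0,-0.04],[0,0,0],-1],
    [[0,0,-0.03],[0,0,0],-1],
    [[0,0,-0.02],[0,0,0],-1],
    [[0,0,0],[0,0,0],-1],
    [[0,0,0],[0,0,0],-1],
  ],
)

```text
clock: 4.38
eef_pos: [631.8, -96.0, 166.4]
ee_rot: [-3.141, 0.003, 3.132]
ft_force: [-0.6, -0.2, 0.4]
width: 95.2
```

```bash
python3 - <<'E'
from station import bot,cams
import cv2
s=bot.read_state();print(s["clock"],s["eef_pos"],s["ee_rot"],s["ft_force"])
cv2.imwrite("pics/w3.png",cams.grab_frame("wrist")["frame"])
E
```

```text
4.375 [631.84300205 -96.04597184 166.42440482] [-3.14102277e+00  2.53391524e-03  3.13171428e+00] [-0.58217476 -0.21985744  0.39746528]
```

View pics/w3.png

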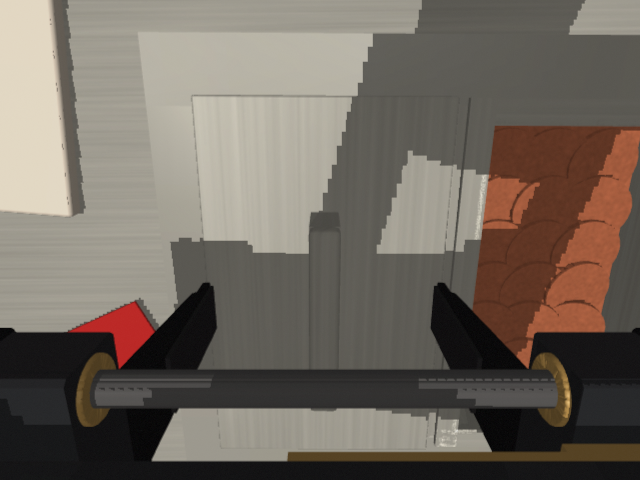

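The bar (about x 310–340) lies centred between the fingers (x 212 and 436). Now to close on it and lift a bit.

Emit:
play_rows(
  squeeze=30,
  steps=[
    [[0,0,0],[0,0,0],1],
    [[0,0,0],[0,0,0],1],
    [[0,0,0],[0,0,0],1],
    [[0,0,0],[0,0,0],1],
    [[0,0,0],[0,0,0],1],
    [[0,0,0],[0,0,0],1],
    [[0,0,0.01],[0,0,0],1],
    [[0,0,0.02],[0,0,0],1],
    [[0,0,0.03],[0,0,0],1],
    [[0,0,0.03],[0,0,0],1],
    [[0,0,0.03],[0,0,0],1],
    [[0,0,0],[0,0,0],1],
    [[0,0,0],[0,0,0],1],
  ],
)

```text
clock: 6.05
eef_pos: [630.6, -96.1, 284.3]
ee_rot: [3.141, -0.0, 3.131]
ft_force: [0.1, 0.3, -0.9]
width: 0.4
```

```bash
python3 - <<'E'
from station import bot,cams
import cv2,numpy as np
s=bot.read_state();print(s["clock"],s["eef_pos"],s["ee_rot"],s["ft_force"],s["width"])
a=cams.grab_frame("wrist")["frame"];b=cams.grab_frame("scene")["frame"]
cv2.imwrite("pics/w4.png",np.hstack([cv2.resize(a,(400,300)),cv2.resize(b[130:430,100:500],(400,300))]))
E
```

```text
6.05 [630.64122754 -96.08773774 284.27303395] [ 3.14148429e+00 -3.97472960e-04  3.13121509e+00] [ 0.05271077  0.2572773  -0.93016141] 0.4108857091735336
```

View pics/w4.png

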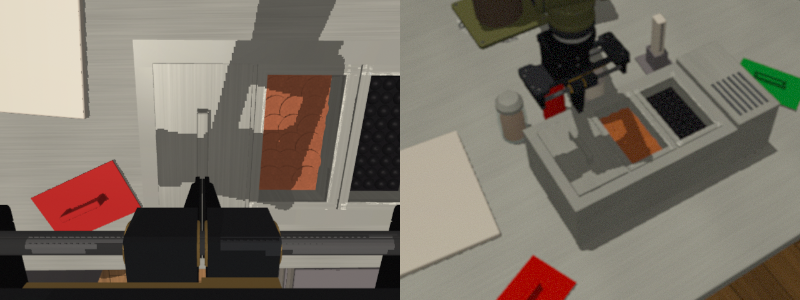

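The fingers shut to 0.4 mm, so the grip was missed, probably because I lifted before they had finished closing. The lid still sits on its pan. I'll open again, go back down a touch lower, and read the width before lifting.

Emit:
play_rows(
  squeeze=30,
  steps=[
    [[0,0,0],[0,0,0],-0.2],
    [[0,0,0],[0,0,0],-0.2],
    [[0,0,0],[0,0,0],-0.2],
    [[0,0,0],[0,0,0],-0.2],
  ],
)

```text
clock: 6.65
eef_pos: [630.9, -96.2, 284.6]
ee_rot: [3.142, -0.0, 3.131]
ft_force: [-0.7, -1.1, -0.4]
width: 34.9
```

```bash
python3 - <<'E'
from station import bot,cams
import cv2,numpy as np
s=bot.read_state();print(s["clock"],s["eef_pos"],s["ee_rot"],s["ft_force"],s["width"])
a=cams.grab_frame("wrist")["frame"];cv2.imwrite("pics/w5.png",a)
E
```

```text
6.65 [630.90512159 -96.16298785 284.58861031] [ 3.14153388e+00 -7.36693583e-05  3.13121023e+00] [-0.73628017 -1.1366285  -0.43499473] 34.881018773603884
```

View pics/w5.png

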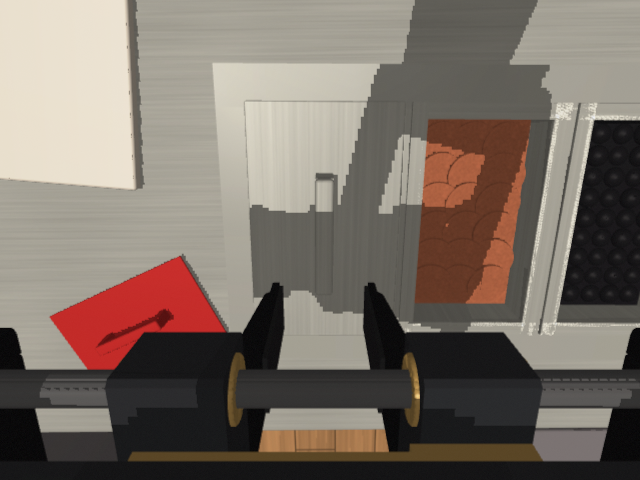

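The fingers move at about 70 mm/s, so the lift did come too early. The lid is still in place with its bar at (325,175–290). Descend again and wait for the close.

Emit:
play_rows(
  squeeze=30,
  steps=[
    [[0,0,0],[0,0,0],-0.2],
    [[0,0,0],[0,0,0],-0.2],
    [[0,0,-0.04],[0,0,0],-0.2],
    [[0,0,-0.04],[0,0,0],-0.2],
    [[0,0,-0.03],[0,0,0],-0.2],
    [[0,0,-0.011],[0,0,0],-0.2],
    [[0,0,0],[0,0,0],-0.2],
    [[0,0,0],[0,0,0],1],
    [[0,0,0],[0,0,0],1],
    [[0,0,0],[0,0,0],1],
    [[0,0,0],[0,0,0],1],
    [[0,0,0],[0,0,0],1],
    [[0,0,0],[0,0,0],1],
    [[0,0,0],[0,0,0],1],
    [[0,0,0],[0,0,0],1],
    [[0,0,0],[0,0,0],1],
  ],
)

```text
clock: 8.7
eef_pos: [630.9, -96.1, 163.7]
ee_rot: [3.142, 0.0, 3.131]
ft_force: [-0.2, -0.1, 0.6]
width: 11.8
```

Held at 11.8 mm. Lift straight up and carry it over the board.

Emit:
play_rows(
  steps=[
    [[0,0,0.01],[0,0,0],1],
    [[0,0,0.02],[0,0,0],1],
    [[0,0,0.03],[0,0,0],1],
    [[0,0,0.03],[0,0,0],1],
    [[0,0,0.03],[0,0,0],1],
    [[-0.018,-0.032,0],[0,0,-1],1],
    [[-0.018,-0.032,0],[0,0,-1],1],
    [[-0.018,-0.032,0],[0,0,-1],1],
    [[-0.018,-0.032,0],[0,0,-1],1],
    [[-0.018,-0.032,0],[0,0,-1],1],
    [[-0.018,-0.032,0],[0,0,0],1],
    [[-0.018,-0.032,0],[0,0,0],1],
    [[-0.018,-0.032,0],[0,0,0],1],
    [[-0.018,-0.032,0],[0,0,0],1],
    [[0,0,-0.03],[0,0,0],1],
    [[0,0,0],[0,0,0],1],
    [[0,0,0],[0,0,0],1],
  ],
)

```text
clock: 10.82
eef_pos: [469.3, -384.2, 255.2]
ee_rot: [-3.141, 0.001, 3.044]
ft_force: [0.3, -0.5, -1.2]
width: 11.5
```

```bash
python3 - <<'E'
from station import bot,cams
import cv2,numpy as np
s=bot.read_state();print(s["clock"],s["eef_pos"],s["ee_rot"],s["ft_force"],s["width"])
a=cams.grab_frame("wrist")["frame"];b=cams.grab_frame("scene")["frame"]
cv2.imwrite("pics/w6.png",np.hstack([cv2.resize(a,(400,300)),cv2.resize(b[130:430,0:400],(400,300))]))
cv2.imwrite("pics/s6.png",b)
E
```

```text
10.825 [ 469.34484884 -384.16277885  255.17394621] [-3.14067144e+00  1.17854675e-03  3.04444268e+00] [ 0.27576127 -0.47286098 -1.21931733] 11.468388563486823
```

View pics/w6.png

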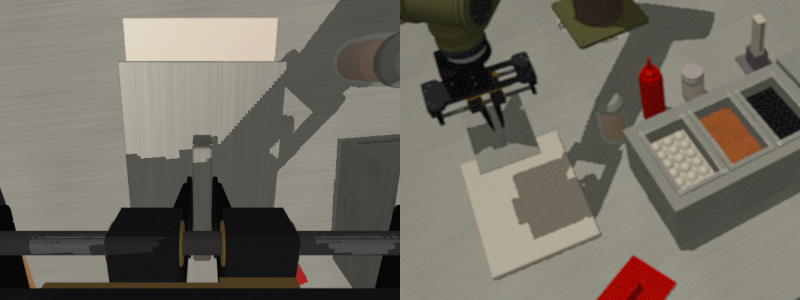

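The lid is held level over the board, and the cheese pan shows its white balls. Lowering in stages.

Emit:
play_rows(
  steps=[
    [[0,0,-0.03],[0,0,0],1],
    [[0,0,-0.04],[0,0,0],1],
    [[0,0,-0.04],[0,0,0],1],
    [[0,0,-0.04],[0,0,0],1],
    [[0,0,-0.03],[0,0,0],1],
    [[0,0,-0.02],[0,0,0],1],
    [[0,0,-0.015],[0,0,0],1],
    [[0,0,0],[0,0,0],1],
    [[0,0,0],[0,0,0],1],
  ],
)

```text
clock: 12.05
eef_pos: [469.7, -384.9, 40.0]
ee_rot: [-3.14, 0.002, 3.044]
ft_force: [0.4, -0.5, -1.2]
width: 12.0
```

Emit:
play_rows(
  steps=[
    [[0,0,-0.004],[0,0,0],1],
    [[0,0,-0.002],[0,0,0],1],
    [[0,0,-0.001],[0,0,0],1],
    [[0,0,0],[0,0,0],1],
    [[0,0,0],[0,0,0],1],
  ],
)

```text
clock: 12.68
eef_pos: [468.9, -384.2, 31.7]
ee_rot: [-3.141, 0.0, 3.044]
ft_force: [-0.3, 0.0, -2.0]
width: 12.0
```

Emit:
play_rows(
  steps=[
    [[0,0,-0.001],[0,0,0],1],
    [[0,0,0],[0,0,0],1],
    [[0,0,0],[0,0,0],1],
  ],
)

```text
clock: 13.05
eef_pos: [468.9, -384.2, 31.7]
ee_rot: [3.141, -0.0, 3.044]
ft_force: [-3.2, 2.4, 5.1]
width: 11.4
```

```bash
python3 - <<'E'
from station import bot,cams
s=bot.read_state();print(s["eef_pos"],s["ft_force"],s["width"])
E
```

```text
[ 468.92254965 -384.23163503   31.70287908] [-3.2093917   2.40405504  5.11489765] 11.417773347730128
```

The force goes from -1.2 to +5 N at z 31.7, so the lid rests on the board. Let go, then retreat.

Emit:
play_rows(
  steps=[
    [[0,0,0],[0,0,0],-0.3],
    [[0,0,0],[0,0,0],-0.3],
    [[0,0,0],[0,0,0],-0.3],
    [[0,0,0],[0,0,0],-0.3],
    [[0,0,0],[0,0,0],-0.3],
    [[0,0,0],[0,0,0],-0.3],
    [[0,0,0],[0,0,0],-0.3],
    [[0,0,0.01],[0,0,0],-0.3],
    [[0,0,0.03],[0,0,0],-0.3],
    [[0,0,0.04],[0,0,0],-0.3],
    [[0,0,0.05],[0,0,0],-0.3],
    [[0,0,0.05],[0,0,0],-0.3],
    [[0,0,0.05],[0,0,0],-0.3],
    [[0,0,0.05],[0,0,0],-0.3],
    [[0,0,0.04],[0,0,0],-0.3],
    [[0,0,0],[0,0,0],-0.3],
  ],
)

```text
clock: 15.05
eef_pos: [469.9, -385.2, 356.8]
ee_rot: [-3.136, 0.007, 3.044]
ft_force: [-0.0, 0.4, -0.2]
width: 61.7
```

```bash
python3 - <<'E'
from station import bot,cams
import cv2,numpy as np
s=bot.read_state();print(s["clock"],s["eef_pos"],s["ee_rot"],s["ft_force"],s["width"],s["joints"])
a=cams.grab_frame("wrist")["frame"];b=cams.grab_frame("scene")["frame"]
cv2.imwrite("pics/w7.png",np.hstack([cv2.resize(a,(400,300)),cv2.resize(b[130:430,0:400],(400,300))]))
cv2.imwrite("pics/s7.png",b)
E
```

```text
15.05 [ 469.94539559 -385.15124503  356.77274558] [-3.1355463   0.00747845  3.04405549] [-0.04496624  0.3750871  -0.15041268] 61.69008198387826 [-7.74875362e-01 -2.55536279e-02  1.57048058e+00 -2.47799117e-05
  1.58704883e+00 -2.24811244e+00]
```

View pics/w7.png

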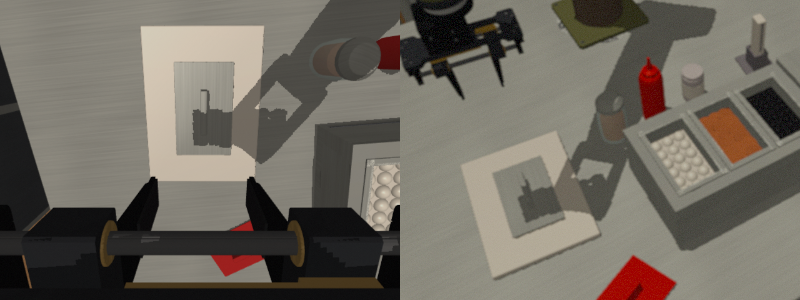

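The lid lies flat, handle up, mid-board. Next I look over the open pan, then go to the thermometer.

Emit:
play_rows(
  steps=[
    [[0.018,0.032,0],[0,0,1],-0.3],
    [[0.018,0.032,0],[0,0,1],-0.3],
    [[0.018,0.032,0],[0,0,1],-0.3],
    [[0.018,0.032,0],[0,0,1],-0.3],
    [[0.018,0.032,0],[0,0,1],-0.3],
    [[0.018,0.032,0],[0,0,0],-0.3],
    [[0.018,0.032,0],[0,0,0],-0.3],
    [[0.018,0.032,0],[0,0,0],-0.3],
    [[0.018,0.032,0],[0,0,0],-0.3],
    [[0,0,0],[0,0,0],-0.3],
    [[0,0,0],[0,0,0],-0.3],
  ],
)

```text
clock: 16.52
eef_pos: [630.2, -96.4, 348.8]
ee_rot: [3.141, -0.003, 3.131]
ft_force: [-0.4, 0.4, -0.8]
width: 62.1
```

```bash
python3 - <<'E'
from station import bot,cams
import cv2,numpy as np
s=bot.read_state();print(s["clock"],s["eef_pos"],s["ee_rot"])
cv2.imwrite("pics/w8.png",cams.grab_frame("wrist")["frame"])
E
```

```text
16.525 [630.20733489 -96.44128166 348.84416387] [ 3.14146374e+00 -2.93941465e-03  3.13123630e+00]
```

View pics/w8.png

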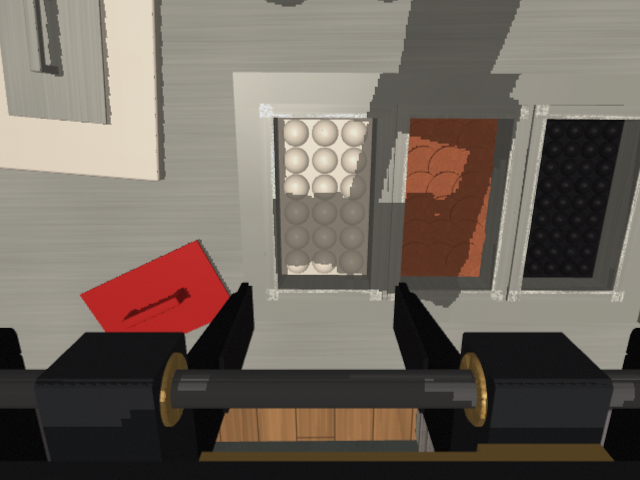

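Emit:
play_rows(
  steps=[
    [[-0.02,0.03,0],[0,0,0],-0.3],
    [[-0.02,0.03,0],[0,0,0],-0.3],
    [[-0.02,0.03,0],[0,0,0],-0.3],
    [[-0.02,0.03,0],[0,0,0],-0.3],
    [[-0.02,0.03,0],[0,0,0],-0.3],
    [[-0.02,0.03,0],[0,0,0],-0.3],
    [[-0.02,0.03,0],[0,0,0],-0.3],
    [[-0.02,0.03,0],[0,0,0],-0.3],
    [[-0.02,0.03,0],[0,0,0],-0.3],
    [[-0.02,0.03,0],[0,0,0],-0.3],
    [[-0.02,0.03,0],[0,0,0],-0.3],
    [[-0.023,0.024,0],[0,0,0],-0.3],
    [[0,0,0],[0,0,0],-0.3],
    [[0,0,0],[0,0,0],-0.3],
  ],
)

```text
clock: 18.32
eef_pos: [388.3, 256.9, 350.6]
ee_rot: [-3.141, 0.0, 3.13]
ft_force: [-0.6, -0.3, 0.3]
width: 61.5
```

```bash
python3 - <<'E'
from station import bot,cams
import cv2,numpy as np
s=bot.read_state();print(s["clock"],s["eef_pos"],s["ee_rot"])
cv2.imwrite("pics/w9.png",cams.grab_frame("wrist")["frame"])
E
```

```text
18.325 [388.32274032 256.93350681 350.55634661] [-3.14113613e+00  3.92368837e-04  3.13012085e+00]
```

View pics/w9.png

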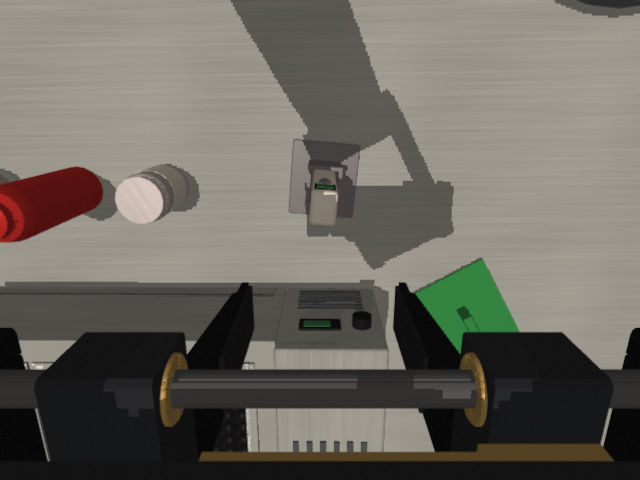

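w8: pan rim outer corners near (265,110), (383,110), (273,296), (380,296), so the pan centre can be checked. w9: thermometer top at about (324,208), holder foot slightly rotated. Next, a second view for height and yaw.

Emit:
play_rows(
  steps=[
    [[0,-0.05,-0.02],[0,0,0],-0.3],
    [[0,-0.03,-0.01],[0,0,0],-0.3],
    [[0,0,0],[0,0,0],-0.3],
    [[0,0,0],[0,0,0],-0.3],
    [[0,0,0],[0,0,0],-0.3],
  ],
)

```text
clock: 19.0
eef_pos: [388.3, 178.4, 321.3]
ee_rot: [3.141, 0.001, 3.132]
ft_force: [0.0, 0.5, 0.1]
width: 61.9
```

```bash
python3 - <<'E'
from station import bot,cams
import cv2,numpy as np
s=bot.read_state();print(s["clock"],s["eef_pos"],s["ee_rot"])
f=cams.grab_frame("wrist")["frame"];cv2.imwrite("pics/w10.png",f)
a=cv2.imread("pics/w9.png");p=cv2.imread("pics/w8.png")
o=[]
for im,x,y in((a,280,130),(f,360,130)):
    k=cv2.convertScaleAbs(cv2.resize(im[y:y+120,x:x+80],(400,600),interpolation=cv2.INTER_NEAREST),alpha=1.6)
    for i in range(0,80,20): cv2.putText(k,str(x+i),(i*5,8),0,.3,(0,0,255))
    for i in range(0,120,10): cv2.putText(k,str(y+i),(0,i*5+8),0,.3,(0,0,255))
    o.append(k)
cv2.imwrite("pics/crop3.png",np.hstack(o))
k=cv2.convertScaleAbs(cv2.resize(p[95:310,250:400],(420,602),interpolation=cv2.INTER_NEAREST),alpha=1.2)[:600]
cv2.imwrite("pics/crop4.png",k)
E
```

```text
19.0 [388.25953648 178.38846652 321.26047772] [3.14117689e+00 6.84259115e-04 3.13179742e+00]
```

View pics/crop3.png

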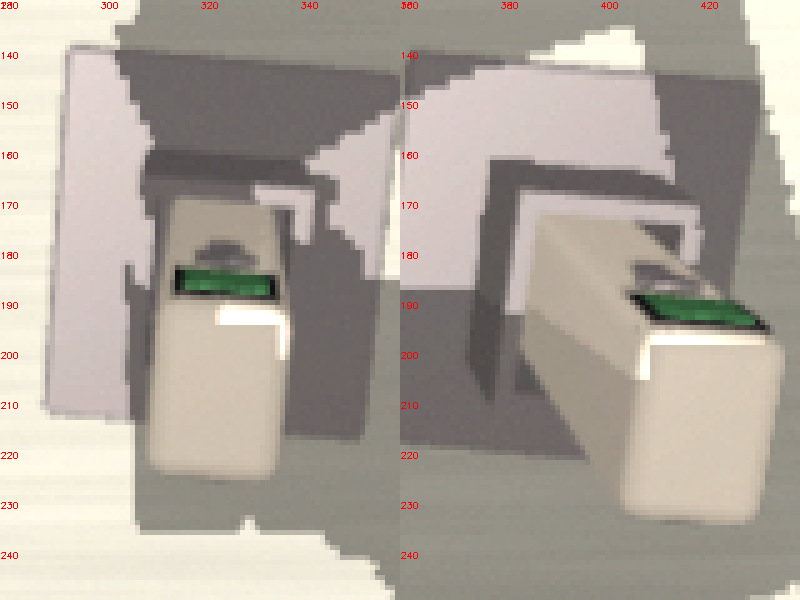

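View pics/crop4.png

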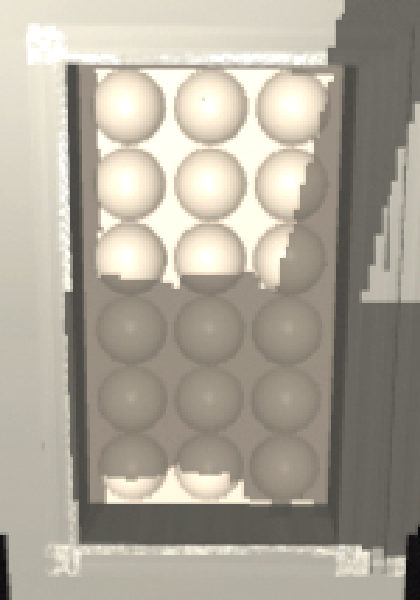

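```bash
python3 - <<'E'
from h import *
np.set_printoptions(precision=1,suppress=True)
c8=wcam([630.2,-96.4,348.8],[3.14146,-.00294,3.13124])
m=[plane(c8,p,153) for p in((273.6,118.2),(372.5,118.2),(370.7,288.9),(277.9,288.9))];print(np.array(m),np.mean(m,0))
c1=wcam([388.3,256.9,350.6],[-3.14114,.00039,3.13012]);c2=wcam([388.3,178.4,321.3],[3.14118,.00068,3.1318])
P=[]
for a,b in(((311.4,191.6),(408,197)),((337.4,192),(436.6,198.4)),((310,223.6),(404.6,232.4)),((335,225),(431.4,234))):
    x,e=tri((c1,a),(c2,b));P.append(x);print(x,e)
P=np.array(P);print(P.mean(0))
for d in(P[1]-P[0],P[3]-P[2],P[2]-P[0],P[3]-P[1]): print(d,np.degrees(np.arctan2(d[1],d[0])))
# foot top z=6 corners w9
F=[plane(c1,p,6) for p in((280+68/5,130+45/5),(280+400/5,130+76/5),(280+45/5,130+413/5),(280+362/5,130+440/5))];print(np.array(F),np.mean(F,0))
d=F[2]-F[0];print(np.degrees(np.arctan2(d[1],d[0])));d=F[1]-F[0];print(np.degrees(np.arctan2(d[1],d[0])))
E
```

```text
[[ 554.3 -136.7  153. ]
 [ 555.1  -55.   153. ]
 [ 708.3  -53.2  153. ]
 [ 707.3 -139.6  153. ]] [631.3 -96.1 153. ]
[374.6 246.5 154.2] [0.2, 0.2]
[375.2 269.1 156.2] [0.1, 0.1]
[403.2 244.8 156.4] [0.1, 0.1]
[404.8 266.9 156.1] [0.2, 0.2]
[389.4 256.8 155.7]
[ 0.6 22.5  2. ] 88.50695089459866
[ 1.7 22.1 -0.4] 85.68332759197219
[28.6 -1.8  2.2] -3.5609674297387763
[29.7 -2.2 -0.1] -4.228186622840469
[[340.8 222.2   6. ]
 [348.9 300.4   6. ]
 [429.8 213.6   6. ]
 [437.6 292.2   6. ]] [389.3 257.1   6. ]
-5.522317148453948
84.09874494004333
```

Thermometer axis at (389.4,256.8), matching the foot centre (389.3,257.1), top z≈156, yaw ≈ -5.5°. Pan mouth centre is (631.3,-96.1). Go over the thermometer, descend, and check.

Emit:
play_rows(
  steps=[
    [[0.001,0.04,0],[0,0,-2.5],-0.3],
    [[0,0.0385,0],[0,0,-2.5],-0.3],
    [[0,0,0],[0,0,0],-0.3],
    [[0,0,-0.04],[0,0,0],-0.3],
    [[0,0,-0.04],[0,0,0],-0.3],
    [[0,0,-0.03],[0,0,0],-0.3],
    [[0,0,-0.02],[0,0,0],-0.3],
    [[0,0,0],[0,0,0],-0.3],
    [[0,0,0],[0,0,0],-0.3],
  ],
)

```text
clock: 20.18
eef_pos: [389.7, 256.6, 192.2]
ee_rot: [3.14, 0.002, 3.044]
ft_force: [0.9, -0.2, 0.3]
width: 62.0
```

```bash
python3 - <<'E'
from station import bot,cams
import cv2,numpy as np
s=bot.read_state();print(s["clock"],s["eef_pos"],s["ee_rot"])
f=cams.grab_frame("wrist")["frame"];cv2.imwrite("pics/w11.png",f)
E
```

```text
20.175 [389.72646604 256.62144859 192.20478174] [3.14045139e+00 1.99610341e-03 3.04398415e+00]
```

View pics/w11.png

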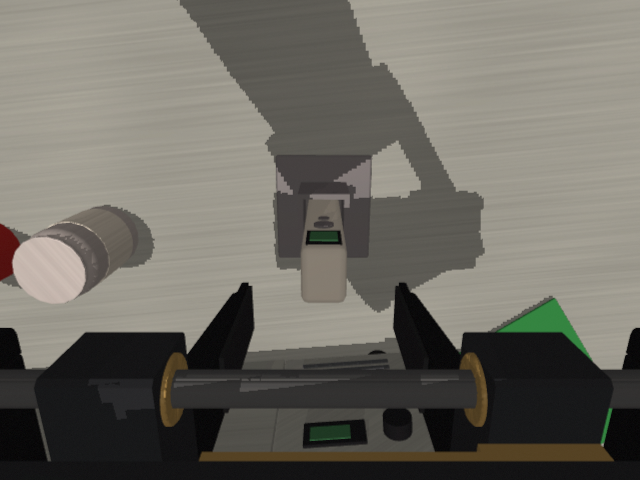

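The thermometer top (302–346, centre 324) is centred between the fingers (252 and 397) and square to them. Descend 92 mm and close.

Emit:
play_rows(
  squeeze=25,
  steps=[
    [[0,0,-0.03],[0,0,0],-0.3],
    [[0,0,-0.03],[0,0,0],-0.3],
    [[0,0,-0.02],[0,0,0],-0.3],
    [[0,0,-0.012],[0,0,0],-0.3],
    [[0,0,0],[0,0,0],-0.3],
    [[0,0,0],[0,0,0],1],
    [[0,0,0],[0,0,0],1],
    [[0,0,0],[0,0,0],1],
    [[0,0,0],[0,0,0],1],
    [[0,0,0],[0,0,0],1],
    [[0,0,0],[0,0,0],1],
    [[0,0,0],[0,0,0],1],
    [[0,0,0],[0,0,0],1],
    [[0,0,0],[0,0,0],1],
  ],
)

```text
clock: 21.98
eef_pos: [389.0, 256.4, 98.8]
ee_rot: [3.142, 0.0, 3.044]
ft_force: [-1.1, -0.5, 2.4]
width: 23.7
```

Held at 23.7 mm. Draw straight up.

Emit:
play_rows(
  squeeze=25,
  steps=[
    [[0,0,0.01],[0,0,0],1],
    [[0,0,0.02],[0,0,0],1],
    [[0,0,0.02],[0,0,0],1],
    [[0,0,0.02],[0,0,0],1],
    [[0,0,0.03],[0,0,0],1],
    [[0,0,0.03],[0,0,0],1],
    [[0,0,0.03],[0,0,0],1],
    [[0,0,0.03],[0,0,0],1],
    [[0,0,0.03],[0,0,0],1],
    [[0,0,0.02],[0,0,0],1],
    [[0,0,0],[0,0,0],1],
    [[0,0,0],[0,0,0],1],
  ],
)

```text
clock: 23.48
eef_pos: [388.5, 256.1, 337.2]
ee_rot: [-3.14, -0.002, 3.044]
ft_force: [0.2, -0.7, -1.5]
width: 23.9
```

```bash
python3 - <<'E'
from station import bot,cams
import cv2,numpy as np
s=bot.read_state();print(s["clock"],s["eef_pos"],s["ee_rot"],s["ft_force"],s["width"])
a=cams.grab_frame("side")["frame"];b=cams.grab_frame("scene")["frame"]
cv2.imwrite("pics/s12.png",np.hstack([cv2.resize(a[100:400,240:640],(400,300)),cv2.resize(b[50:350,200:600],(400,300))]))
E
```

```text
23.475 [388.46832741 256.13207229 337.18161015] [-3.14040911e+00 -1.85788941e-03  3.04401894e+00] [ 0.17518904 -0.73137135 -1.47802591] 23.858264087112108
```

View pics/s12.png

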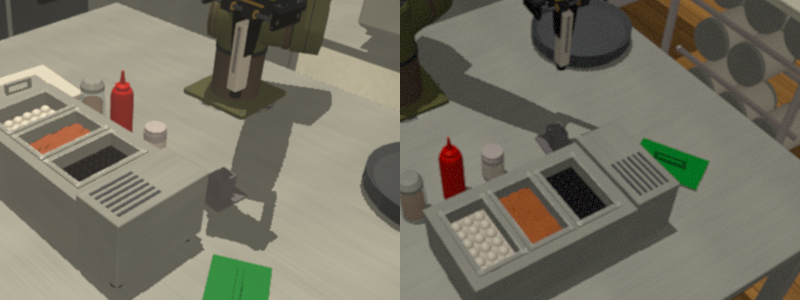

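The thermometer is out and upright in the fingers, lens around z 246. Carry it over to the pan at that height.

Emit:
play_rows(
  steps=[
    [[0.008,-0.012,0],[0,0,0],1],
    [[0.016,-0.023,0],[0,0,0],1],
    [[0.016,-0.023,0],[0,0,0],1],
    [[0.016,-0.023,0],[0,0,0],1],
    [[0.016,-0.023,0],[0,0,0],1],
    [[0.016,-0.023,0],[0,0,0],1],
    [[0.016,-0.023,0],[0,0,0],1],
    [[0.016,-0.023,0],[0,0,0],1],
    [[0.016,-0.023,0],[0,0,0],1],
    [[0.016,-0.023,0],[0,0,0],1],
    [[0.016,-0.023,0],[0,0,0],1],
    [[0.016,-0.023,0],[0,0,0],1],
    [[0.016,-0.023,0],[0,0,0],1],
    [[0.016,-0.023,0],[0,0,0],1],
    [[0.016,-0.023,0],[0,0,0],1],
    [[0.012,-0.018,0],[0,0,0],1],
    [[0,0,0],[0,0,0],1],
    [[0,0,0],[0,0,0],1],
    [[0,0,0],[0,0,0],1],
  ],
)

```text
clock: 25.95
eef_pos: [632.6, -94.9, 338.9]
ee_rot: [3.141, 0.0, 3.045]
ft_force: [0.1, -0.1, -1.1]
width: 23.8
```

```bash
python3 - <<'E'
from station import bot,cams
import cv2,numpy as np
s=bot.read_state();print(s["clock"],s["eef_pos"],s["ee_rot"],s["ft_force"],s["width"])
a=cams.grab_frame("side")["frame"];b=cams.grab_frame("scene")["frame"]
cv2.imwrite("pics/sd13.png",a);cv2.imwrite("pics/sc13.png",b)
o=[]
for im,x,y in((a,190,90),(b,200,150)):
    k=cv2.convertScaleAbs(cv2.resize(im[y:y+180,x:x+120],(400,600),interpolation=cv2.INTER_CUBIC),alpha=1.4)
    for i in range(0,120,20): cv2.putText(k,str(x+i),(int(i*3.333),8),0,.3,(0,0,255))
    for i in range(0,180,20): cv2.putText(k,str(y+i),(0,int(i*3.333)+8),0,.3,(0,0,255))
    o.append(k)
cv2.imwrite("pics/crop13.png",np.hstack(o))
E
```

```text
25.95 [632.60439424 -94.94376177 338.92266191] [3.14143111e+00 2.08456941e-04 3.04486236e+00] [ 0.10141711 -0.11907624 -1.06362406] 23.83755641464946
```

View pics/crop13.png

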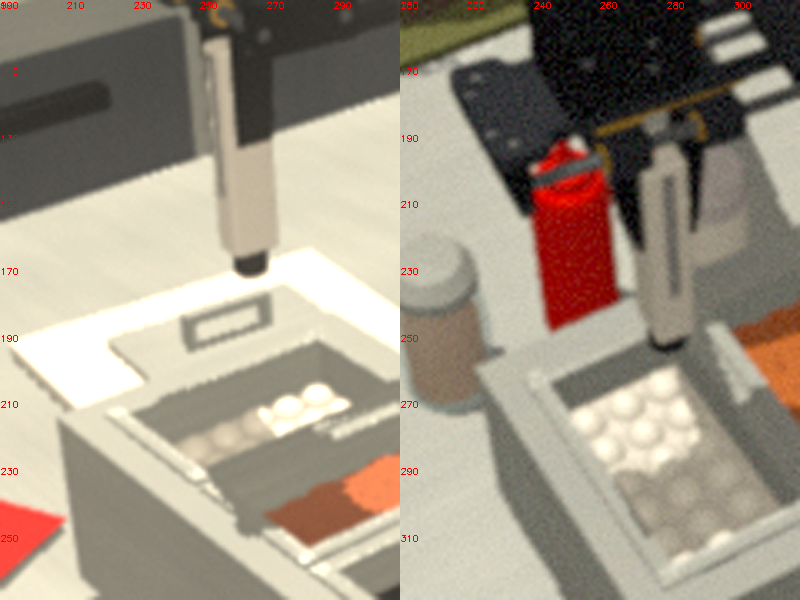

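```bash
python3 - <<'E'
from h import *
np.set_printoptions(precision=1,suppress=True)
print(tri(("side",(265.5,170)),("scene",(280.2,252.3))))
for c in("side","scene"):print(proj(c,(632.6,-95,248)),proj(c,(632.6,-95,398)))
E
```

```text
(array([633.6, -95.1, 247.7]), [3.2, 3.2])
[264.9 170.9] [259.8 101.8]
[279.5 250.2] [275.4 192.9]
```

The lens measured from two views is at (633.6,-95.1,247.7), which agrees with the arm (633,-95,248). Lower 80 mm in place.

Emit:
play_rows(
  steps=[
    [[-0.001,-0.001,-0.015],[0,0,0],1],
    [[0,0,-0.015],[0,0,0],1],
    [[0,0,-0.015],[0,0,0],1],
    [[0,0,-0.015],[0,0,0],1],
    [[0,0,-0.01],[0,0,0],1],
    [[0,0,-0.005],[0,0,0],1],
    [[0,0,-0.005],[0,0,0],1],
    [[0,0,0],[0,0,0],1],
    [[0,0,0],[0,0,0],1],
    [[0,0,0],[0,0,0],1],
    [[0,0,0],[0,0,0],1],
  ],
)

```text
clock: 27.42
eef_pos: [632.0, -96.7, 259.0]
ee_rot: [-3.142, 0.0, 3.044]
ft_force: [0.9, -0.7, -0.6]
width: 23.9
```

```bash
python3 - <<'E'
from station import bot,cams
import cv2,numpy as np
s=bot.read_state();print(s["clock"],s["eef_pos"],s["ee_rot"],s["ft_force"],s["width"],abs(s["joint_velocities"]).max())
a=cams.grab_frame("side")["frame"];b=cams.grab_frame("scene")["frame"]
o=[]
for im,x,y in((a,190,120),(b,210,170)):
    k=cv2.convertScaleAbs(cv2.resize(im[y:y+180,x:x+120],(400,600),interpolation=cv2.INTER_CUBIC),alpha=1.4)
    for i in range(0,120,20): cv2.putText(k,str(x+i),(int(i*3.333),8),0,.3,(0,0,255))
    for i in range(0,180,20): cv2.putText(k,str(y+i),(0,int(i*3.333)+8),0,.3,(0,0,255))
    o.append(k)
cv2.imwrite("pics/crop14.png",np.hstack(o));cv2.imwrite("pics/sc14.png",b)
from h import *
for c in("side","scene"):print(c,"lens",proj(c,(s["eef_pos"][0],s["eef_pos"][1],s["eef_pos"][2]-90.8)),"food mid",proj(c,(631.3,-96.1,128)))
E
```

```text
27.425 [632.01042798 -96.67930293 258.98287108] [-3.14151480e+00  4.99764122e-04  3.04399734e+00] [ 0.88526549 -0.74155645 -0.57283872] 23.853473458069196 0.0020997501671255773
side lens [267.07562097 203.44143888] food mid [268.65450364 219.13039516]
scene lens [280.40781859 276.40710995] food mid [281.36379235 288.17638868]
```

View pics/crop14.png

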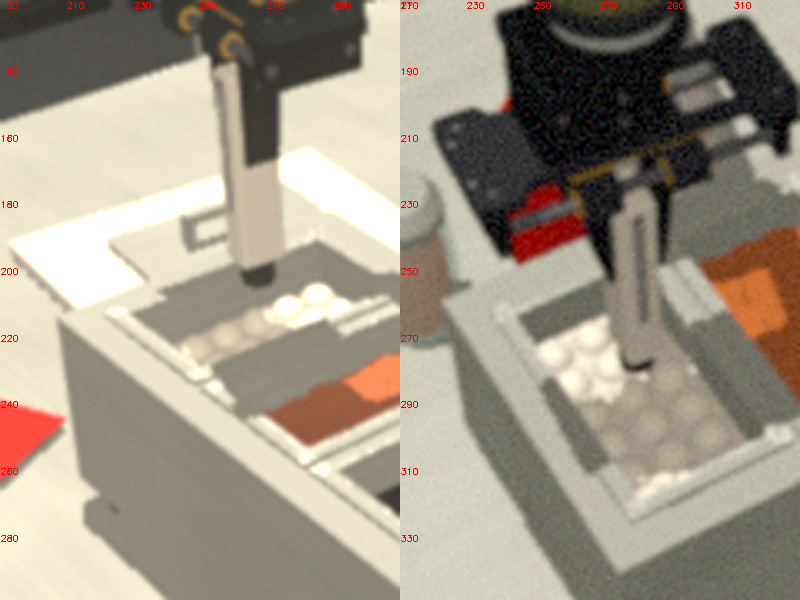

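View pics/sc14.png

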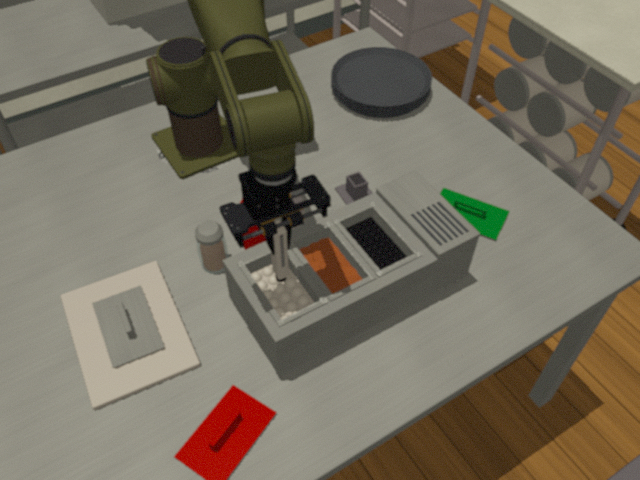

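The lens appears at side (267,204) and scene (281,279), within about 3 px of where it should project for ~40 mm above the food's middle. The lid is on the board, the shaker has not moved, and the arm is still. Handing in.

```bash
python3 - <<'E'
from station import bot,close_job
print(close_job());s=bot.read_state();print(s["clock"],s["eef_pos"],s["width"])
E
```

```text
the job is handed in; nothing more can be done
None
the job is handed in; nothing more can be done
```

I took the steel lid off the cheese pan and laid it flat, handle up, mid-board. I then drew the thermometer from its holder, carried it over the rail and handed the job in at about 27.5 s, with it still held upright over the open pan.

- **Final position:** by the arm, the lens was at about (632, -97, 168) mm. That is roughly 40 mm above the food and about 1 mm from the measured pan centre (631, -96).
- **Grip and stillness:** the fingers held it at 23.9 mm, the arm was still, and there was no sign of contact in the force reading or pictures.

**What failed or disagreed:**
- **First grasp:** my first grasp of the lid closed on nothing because I lifted before the slow fingers had shut. The lid had not moved, and the second grasp held.
- **Lens:** with the arm 80 mm higher, the two camera views put the lens within about 1 mm of the arm's figure, though their rays missed that point by 3 mm. At the final pose the images agreed only to about 3 px.
- **Measured heights:** the lid bar's top came out at about 183 mm against the text's 186, and the thermometer's top at 156 against 158.
- **Not measured:** I took the food height (128 mm) from the text.
- **Objects in front of the rail:** in the last picture the shaker stood where it was at the start. The arm hid the tin and most of the bottle, which both stood upright in the earlier views.

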